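# Start the toast: press the toaster's lever fully down

### The job

Two slices of bread stand ready in the toaster. Start the toast: with your fingertips press the black lever on the toaster's right-hand end all the way down, gently and without shoving or lifting the toaster, then withdraw your hand and leave the lever down. Do not touch the bread or the browning dial below the lever, and leave the plate, jam jar, mug and teaspoon beside it where they lie.

Things in the scene. Friction and masses are not known exactly. Their poses are not given: they have to be found in the camera images.
- toaster: White two-slot toaster, loose, 1.4 kg. Housing 174 mm wide along its x, 272 mm long along its y, top 189 mm high. The origin is NOT in its middle: it lies on the worktop, the housing spans own x -203 to -29 mm and y -124 to +148 mm. The end face with the lever and the dial is the one at y = -124 mm; it faces own -y.
- lever_top (a point): Centre of the lever's upper face; own axes as the toaster's, z up; it moves with the lever. Lever: black thumb piece 40 mm wide (own x), sticking 24 mm out of the end face (this point is 13 mm out from it) and 13 mm thick. Its upper face stands 156 mm above the worktop when up, 91 mm when fully down; the toaster's top edge is above it, so lean the hand away from the end face.
- toaster_lever (a joint): Travel of the lever: 0 m at the top, 0.065 m fully down against its stop. It slides straight down, resists with about 1 N, and stays where it is left.
- dial_center (a point): Centre of the front of the round black browning dial, 26 mm across, 13 mm thick, on the same end face as the lever, 52 mm above the worktop and 32 mm towards own +x from the lever's middle. Must not be touched.
- toaster_dial: The browning dial as a part; its origin and axes coincide with the toaster's origin, not with the dial itself (see dial_center).
- slice_0: Slice of bread in the slot on own -x side, 108 mm wide, 13 mm thick, its top 32 mm above the toaster's top when the lever is up; it rides on the lever's carriage and goes down with it. Origin at the middle of its lower edge. Must not be touched.
- slice_1: The same in the other slot, 62 mm further along the toaster's x.
- plate: White plate 160 mm across, 20 mm high, origin under its centre. Bystander.
- jam_jar: Glass jam jar with a metal lid, 62 mm across, 99 mm high, origin under its centre. Bystander.
- used_mug: White mug with dark dots, 82x117x91 mm with its handle, origin under it. Bystander.
- teaspoon: Steel teaspoon lying flat, 139x30x10 mm, origin under its middle. Bystander.

How it is judged (in metres and radians):
On the way:
1. the fingertips press the lever down to its stop (value of joint toaster_lever above 0.058 m and contact force between the fingers and toaster above 0.2 N), for 0.1 s.
At the end, for the whole second after the job is handed in: The lever is down against its stop (within 7 mm of 65 mm travel), the toaster stands level, at rest and within 20 mm of where it stood, the plate, jar, dotted mug and teaspoon each within 20 mm of where it stood, and the dial and bread were not touched (value of joint toaster_lever above 0.058 m and distance of each of toaster, plate, jam_jar, used_mug, teaspoon from where it was at the start of the episode below 0.02 m and angle between toaster's own z axis and vertical below 0.05 rad and linear speed of toaster below 0.02 m/s).
It fails at once if the browning dial is touched (contact force between any of the fingers, the arm and toaster_dial above 0.5 N).
It fails at once if the bread is touched (contact force between any of the fingers, the arm and slice_0 above 0.5 N or contact force between any of the fingers, the arm and slice_1 above 0.5 N).
It fails at once if the toaster is shoved more than 20 mm, tipped or lifted (distance of toaster from where it was at the start of the episode above 0.02 m or angle between toaster's own z axis and vertical above 0.1 rad or height (world z) of toaster above 0.015 m).
It fails at once if the lever or the toaster is forced with more than 40 N (contact force between any of the fingers, the arm and toaster above 40 N).
It fails at once if the plate, jar, mug or teaspoon is moved more than 20 mm (distance of any of plate, jam_jar, used_mug, teaspoon from where it was at the start of the episode above 0.02 m).
It also fails if it takes over 35 s, if anything falls off the work surface, if the arm or the gripper's body presses on something with over 40 N, if the wrist force passes 120 N, or if a joint passes its speed limit or range.

### The arm

A 6-joint arm with a two-finger parallel gripper is mounted at the origin on a cart in front of the work surface, level with it; the furniture and walls round the work are solid. World frame = base frame: x ahead of the robot, y to its left, z up, the work surface at z = 0. Lengths are in mm, angles in rad, forces in N, time in s.
With the tool pointing down it reaches from about 325 to 875 mm from the base axis. Payload 4.4 kg.
Tool frame: the origin (TCP) lies on the centre line of the jaws, within the pads' length; the fingertips stand 8 mm ahead of it and the grasp point (between the pads) lies 11 mm behind it (bot.tip_reach is the distance from the TCP to the fingertips, in mm); z points along the fingers, y is the line along which they close (so a half turn about z gives the same grasp; the last joint's range is limited). The gripper opens to 85 mm and grips with 20 to 120 N. Pads are 22 mm wide; open, the fingers measure 114 mm over their backs; the gripper's body (76 mm by 85 mm) begins 54 mm behind the grasp point. The pads swing forward as they close: fully open they stand 13 mm farther back than shut.
Start: joints at [1.046, 0.207, 1.542, -0, 1.393, -0.15], TCP at [209.974, 535.293, 239.282] pointing down, gripper open.
Joint ranges: [-2.73, 2.73], [-0.86, 2.22], [0.23, 2.46], [-1.11, 4.25], [0.08, 2.63], [-2.82, 2.82]. Speed limits (rad/s): [2.79, 2.79, 3.14, 3.14, 3.14, 3.14].

### API

Orientations are given as a unit quaternion [w, x, y, z].
In Python, from station import bot gives the robot as it stands.
- The arm moves only by the shell command python3 -m jog 'ROWS' [FORCE]. ROWS is JSON, a list of rows, each a list of 7 numbers: the finger opening in cm, from 0 to 8.54, then the shift along the world's x, y, z in cm, then the turn, a rotation vector about the world's x, y, z in rad. In form: [[jaw, tx, ty, tz, wx, wy, wz], ...]. A call has 1 to 12 rows; each row shifts and turns the commanded pose from where the row before left it; what a row does not reach is not made up. A row lasts 1/10 s, in which the tool goes at most 50 mm and 8.59 degrees, less where a joint would pass 70% of its speed; a pose out of reach is approached as far as the arm can. A call with a gripper value outside its range is refused whole. The fingers move at their own pace and stop on an object; FORCE is the grip in N (left out, the last holds). Time passes only in rows, so rows that do not move let the fingers close. It gives the time, the measured TCP pose, the force, the opening and the grip force at its end, in the units of the state.
- bot.state(): the state, without advancing time (a new reading comes with each control period).
- bot.read_camera(name): name is "scene" or "top" or "wrist"; returns a dict with "image" (420x560x3 uint8, red, green, blue), "fx", "fy", "cx", "cy" (pixels), "pose" (4x4, takes a point from camera to world coordinates). Camera axes: x right, y down, z forward; pixel columns grow to the right and rows downward; lengths in mm; the calibration is good to about 2 mm. A picture is of the moment at which its call begins. There is no depth.
- bot.finish_job(): hands the job in; it is judged then, once.
The state is a dict: "time_s": time; "qpos": joint angles; "joint_vel": joint speeds; "tau": joint torques, N m; "tool_pos": TCP position; "tool_rot": TCP orientation; "ft_force": force on the tool from outside, world axes, zero at the start; "torque": the same for the moment, N m; "width": finger opening in mm; "gripper_force": force on a finger pad.
Only numpy, scipy, OpenCV 4.12 (cv2) and the standard library are available. Lean on these libraries where they do the work, as an engineer would, in place of code of your own. Each camera call takes 0.05 s, during which the arm holds its last target. There are 200 camera calls.

## Working session

There is one attempt and no reset: what is moved stays moved. The work goes in short steps, Python scripts to look and compute and a shell command to move; the robot and the scene stay as the last step left them, time stands still between calls to the robot, and variables do not carry over. Pictures are saved under pics/ and viewed, at most 10 in all, crops included, and the job is handed in when it is done.

```bash
mkdir -p pics
python3 - <<'E'
from station import bot
import cv2,numpy as np
for n in("scene","top"):
    c=bot.read_camera(n); cv2.imwrite(f"pics/{n}.png",c["image"][:,:,::-1]); print(n,c["fx"],c["fy"],c["cx"],c["cy"],np.round(c["pose"],4).tolist())
s=bot.state();print(s["tool_pos"],s["tool_rot"],s["width"],s["time_s"])
E
```

```text
scene 529.2773225226704 529.2773225226704 272.0917420145517 205.96095681852645 [[0.4136, -0.8025, 0.43, -27.3511], [-0.9104, -0.3715, 0.1822, -277.9194], [0.0135, -0.4668, -0.8843, 1241.3939], [0.0, 0.0, 0.0, 1.0]]
top 471.07219483079405 471.07219483079405 278.87789726932016 213.4618835215221 [[-0.0276, -0.9818, 0.1878, 312.6044], [-0.9991, 0.033, 0.0257, -65.7401], [-0.0314, -0.1869, -0.9819, 1329.2416], [0.0, 0.0, 0.0, 1.0]]
[209.61036405 534.69094033 238.18671348] [-3.73047238e-04  1.85796729e-01  9.82587600e-01 -1.02178877e-03] 85.42262346383932 0.1
```

View pics/scene.png

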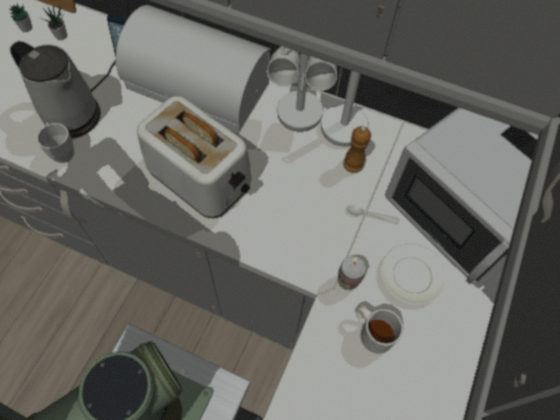

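View pics/top.png

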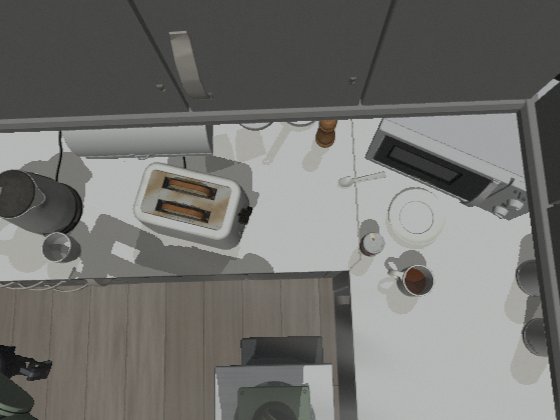

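The scene view shows the toaster's lever near (238,180) and the dial near (245,188). In the top view the lever is near (246,213). I'll enlarge both.

Run:
```python
import cv2
a=cv2.imread("pics/scene.png")[90:220,125:265]; b=cv2.imread("pics/top.png")[155:255,125:265]
cv2.imwrite("pics/sc.png",cv2.resize(a,None,fx=4.5,fy=4.5,interpolation=2)); cv2.imwrite("pics/tc.png",cv2.resize(b,None,fx=5,fy=5,interpolation=2))
```

```text
(no output)
```

View pics/sc.png

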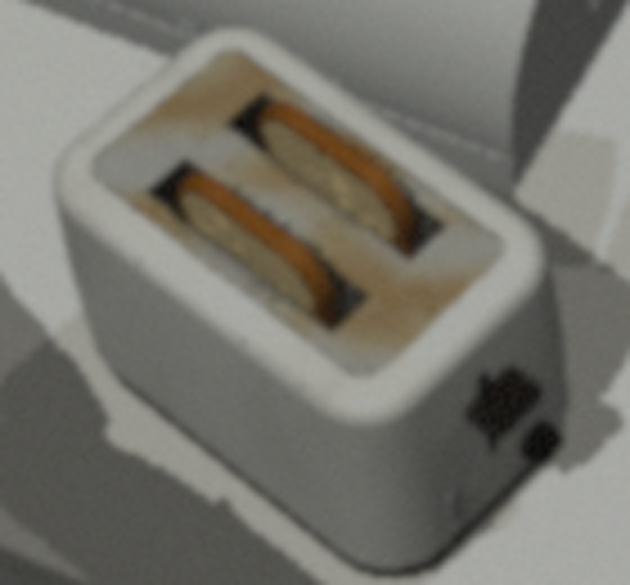

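View pics/tc.png

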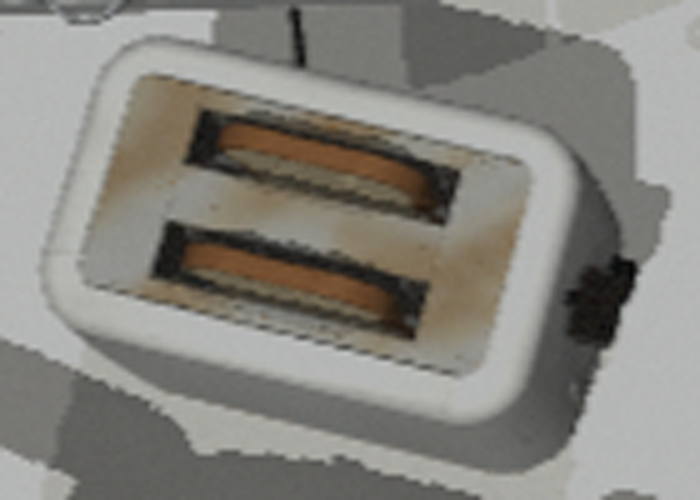

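```bash
cat > h.py <<'E'
import numpy as np,cv2
from scipy.optimize import least_squares
C={"scene":(529.2773,272.0917,205.961,np.array([[0.4136,-0.8025,0.43,-27.3511],[-0.9104,-0.3715,0.1822,-277.9194],[0.0135,-0.4668,-0.8843,1241.3939]])),
"top":(471.0722,278.8779,213.4619,np.array([[-0.0276,-0.9818,0.1878,312.6044],[-0.9991,0.033,0.0257,-65.7401],[-0.0314,-0.1869,-0.9819,1329.2416]]))}
def proj(n,P):
    f,cx,cy,T=C[n]; p=(np.atleast_2d(P)-T[:,3])@T[:,:3]; return p[:,:2]/p[:,2:]*f+[cx,cy]
crop={"scene":(4.5,125,90),"top":(5,125,155)}
def full(n,uv): s,a,b=crop[n]; return (np.array(uv)+.5)/s-.5+[a,b]
def cr(n,uv): s,a,b=crop[n]; return (np.array(uv)-[a,b]+.5)*s-.5
def tri(us,ut):
    r=least_squares(lambda P:np.r_[proj("scene",P)[0]-full("scene",us),proj("top",P)[0]-full("top",ut)],[500,100,150.]); return r.x,np.sqrt(2*r.cost)
E
python3 - <<'E'
from h import *
S=[(240,50),(505,245),(368,378),(95,165)];T=[(140,75),(530,162),(460,378),(80,288)]
X=[]
for s,t in zip(S,T): p,e=tri(s,t);X.append(p);print(np.round(p),round(e,2))
for n,s,t in(("dial",(545,440),(628,270)),("lever",(505,395),(593,302))): p,e=tri(s,t);print(n,np.round(p),round(e,2))
X=np.array(X);c=X.mean(0);print(c,X[1]-X[0],X[2]-X[1],X[2]-X[3])
d=(X[0]-X[1]+X[3]-X[2])[:2]; yaw=np.arctan2(-d[0],d[1]);print("yaw",yaw)
def W(P,q): 
    P=np.atleast_2d(P);a=q[2];return np.c_[q[0]+P[:,0]*np.cos(a)-P[:,1]*np.sin(a),q[1]+P[:,0]*np.sin(a)+P[:,1]*np.cos(a),P[:,2]]
a=yaw;q=[c[0]-(-116*np.cos(a)-12*np.sin(a)),c[1]-(-116*np.sin(a)+12*np.cos(a)),a];print("q",q)
g=np.array
for lx in[-116]:
  print("lever",W([lx,-137,156],q),"dial",W([lx+32,-137,52],q))
ims=[]
for n,f in(("scene","sc"),("top","tc")):
    im=cv2.imread(f"pics/{f}.png")
    def pl(P,col): cv2.polylines(im,[np.round(cr(n,proj(n,W(P,q)))).astype(int)],True,col,1)
    for z in(0,189): pl([[-203,-124,z],[-29,-124,z],[-29,148,z],[-203,148,z]],(0,0,255))
    for z in(156,143): pl([[-136,-124,z],[-96,-124,z],[-96,-148,z],[-136,-148,z]],(0,255,0))
    t=np.linspace(0,6.28,20);pl(np.c_[-84+13*np.cos(t),t*0-137,52+13*np.sin(t)],(255,255,0))
    ims.append(cv2.resize(im,(400,int(im.shape[0]*400/im.shape[1]))) if 0 else im)
    cv2.imwrite(f"pics/{f}_o.png",im)
b=np.zeros((600,800,3),np.uint8)
x=cv2.resize(ims[0][330:585,380:630],(400,408)); y=cv2.resize(ims[1][200:450,450:690],(400,417)); b[:408,:400]=x;b[:417,400:]=y;cv2.imwrite("pics/o1.png",b)
E
```

```text
[656. 279. 188.] 1.4
[601.  84. 191.] 0.57
[496. 115. 189.] 2.1
[543. 300. 209.] 1.42
dial [571.  49.  56.] 1.28
lever [537.  56. 152.] 0.31
[573.96294996 194.35143486 194.0757408 ] [ -54.96018586 -195.29179554    2.50022253] [-105.15762436   31.65435125   -1.67928829] [ -46.79950272 -184.51867914  -19.85998266]
yaw -0.26177427855432583
q [np.float64(682.9055621376294), np.float64(152.74005116236174), np.float64(-0.26177427855432583)]
lever [[535.40252605  50.42751847 156.        ]] dial [[566.31236044  42.14608515  52.        ]]
```

View pics/o1.png

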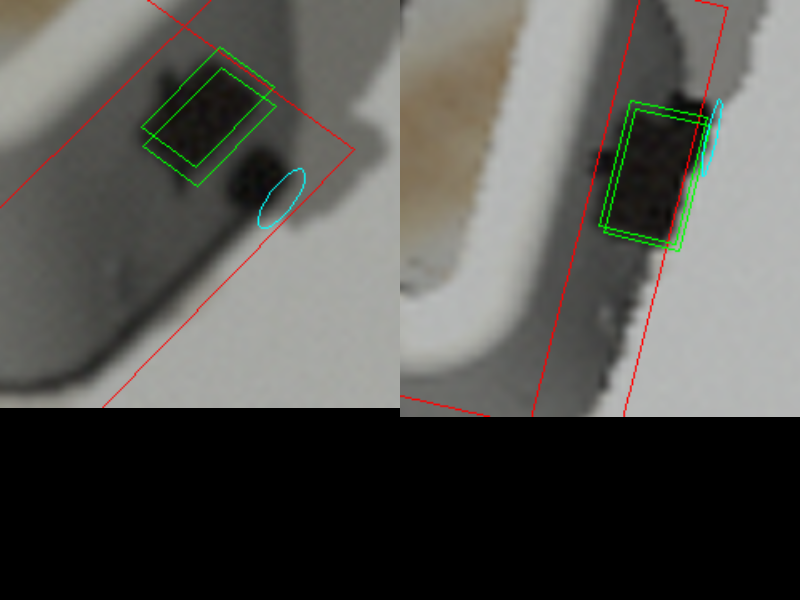

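View pics/tc_o.png

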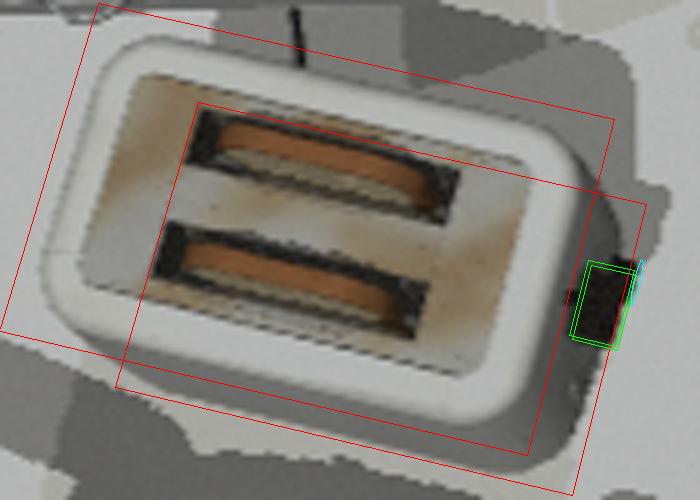

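```bash
cat > tgt.py <<'E'
import numpy as np
from scipy.spatial.transform import Rotation as R
from station import bot
t=np.radians(52);a=-0.26
f=np.array([-np.sin(a),np.cos(a),0]);Z=np.array([0,0,1.]);d=np.sin(t)*f-np.cos(t)*Z;u=np.cos(t)*f+np.sin(t)*Z
y=np.array([np.cos(a),np.sin(a),0]);x=np.cross(y,d);Rt=R.from_matrix(np.c_[x,y,d])
def edge(s):
    q=s["tool_rot"];r=R.from_quat([q[1],q[2],q[3],q[0]]);M=r.as_matrix();p=np.array(s["tool_pos"])
    uu=M[:,0]*np.sign(M[2,0]);return p+bot.tip_reach*M[:,2]-11*uu,r
E
python3 - <<'E'
from tgt import *
s=bot.state();print(bot.tip_reach,x,u)
L=np.array([537,54,156.]);p=L-4*f
r0=edge(s)[1]
print("TCP at contact",p+11*u-bot.tip_reach*d, "rot total",(Rt*r0.inv()).as_rotvec())
r1=R.from_rotvec([0,0,-np.radians(83.6)])*r0;print("tilt after yaw",(Rt*r1.inv()).as_rotvec(),s["tool_pos"])
E
python3 -m jog '[[0,2,-4,0.5,0,0,-0.1],[0,2,-4,0.5,0,0,-0.12],[0,2,-4,0.5,0,0,-0.12],[0,2,-4,0.5,0,0,-0.12],[0,1,-4,0.5,0,0,-0.12],[0,1,-4,0.5,0,0,-0.12],[0,1,-4,0,0,0,-0.12],[0,0.5,-4,0,0,0,-0.12],[0,0.5,-4,0,0,0,-0.12],[0,0.5,-4,0,0,0,-0.12],[0,0,-4,0,0,0,-0.12],[0,0,-4,0,0,0,-0.12]]' 20
```

```text
8.0 [0.15827459 0.59496908 0.78801075] [0.15827459 0.59496908 0.78801075]
TCP at contact [536.09204039  50.5868944  169.59341009] rot total [ 0.88208119  0.44398449 -1.34936856]
tilt after yaw [ 0.87596921 -0.23606231  0.00094679] [209.61036405 534.69094033 238.18671348]
time_s: 1.3
tool_pos: [334.4, 53.8, 269.0]
tool_rot: [-0.0, 0.783, 0.622, -0.0]
ft_force: [0.7, 0.4, 0.2]
width: -0.0
gripper_force: 0.0
```

```bash
python3 -m jog '[[0,0,-4,0,0,0,-0.04],[0,1,-4,0,0,0,0],[0,3,-3,0,0.109,-0.03,0],[0,3,0,0,0.109,-0.03,0],[0,3,0,0,0.109,-0.03,0],[0,3,1,0,0.109,-0.03,0],[0,3,1.5,-1,0.109,-0.03,0],[0,2.5,1.5,-1,0.109,-0.029,0],[0,0.5,1,-1,0.109,-0.029,0],[0,0,0.5,-0.9,0.11,-0.029,0],[0,0,0,0,0,0,0],[0,0,0,0,0,0,0]]'
python3 - <<'E'
from tgt import *
import cv2
s=bot.state();e,r=edge(s);print(e,(Rt*r.inv()).as_rotvec(),s["tool_pos"],s["qpos"],s["ft_force"])
for n in("scene","top","wrist"):
    c=bot.read_camera(n);cv2.imwrite(f"pics/{n}2.png",c["image"][:,:,::-1])
    if n=="wrist": np.save("wp.npy",c["pose"]);print(c["fx"],c["cx"],c["cy"])
b=np.zeros((600,800,3),np.uint8)
b[:420,:400]=cv2.resize(cv2.imread("pics/scene2.png")[125:230,190:290],(400,420),interpolation=2)
b[:400,400:]=cv2.resize(cv2.imread("pics/top2.png")[155:255,205:305],(400,400),interpolation=2)
cv2.imwrite("pics/c2.png",b)
E
```

```text
time_s: 2.5
tool_pos: [524.7, 0.1, 229.7]
tool_rot: [-0.265, 0.715, 0.546, 0.347]
ft_force: [0.1, -0.2, -0.2]
width: 0.1
gripper_force: 0.0
[ 5.24537144e+02 -3.83396162e-01  2.16107876e+02] [ 0.00361603 -0.00183781  0.00535649] [5.24685040e+02 1.17490514e-01 2.29699316e+02] [-0.63583743  0.22941197  1.79985594  0.82154656  1.55241697 -0.58011202] [ 0.13922369 -0.24842649 -0.16733956]
331.892233233453 282.41877335795976 210.83850141820812
```

View pics/c2.png

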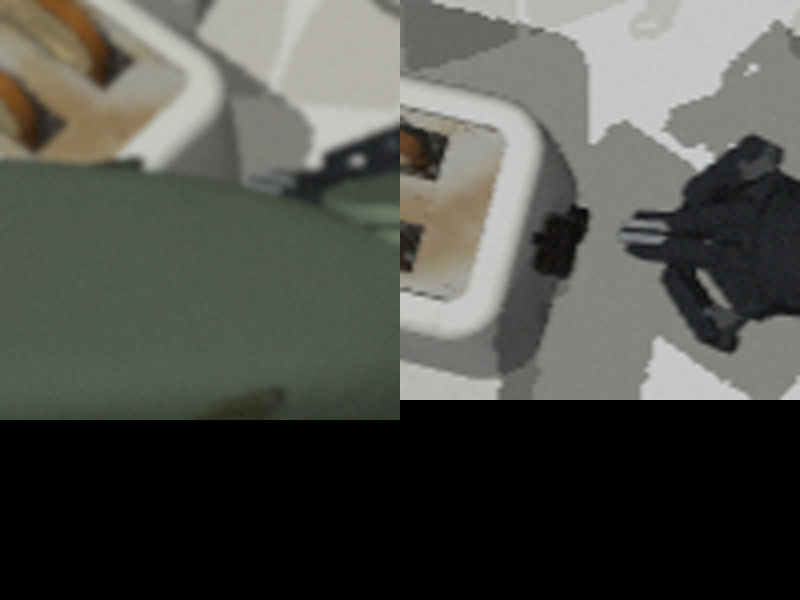

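View pics/wrist2.png

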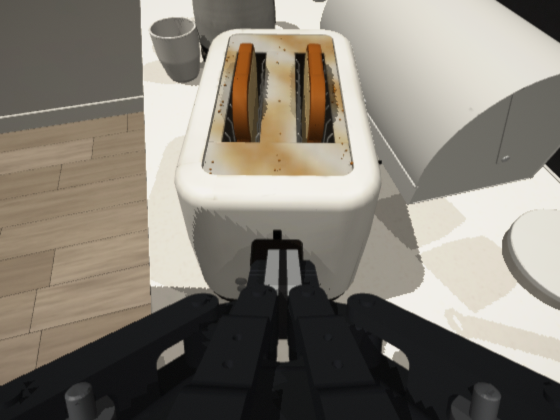

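Run:
```python
from tgt import *
import cv2
T=np.load("wp.npy");im=cv2.imread("pics/wrist2.png")
b=im[220:300,230:330];cv2.imwrite("pics/w2c.png",cv2.resize(b,(700,560),interpolation=2))
for uv in((251,241),(276.5,240.5),(302,240)):
    d=T[:3,:3]@np.array([(uv[0]-282.42)/331.89,(uv[1]-210.84)/331.89,1]);P=T[:3,3]+d*(156-T[2,3])/d[2];print(P)
f_=f
print("edge rel", f,y)
```

```text
[520.30219155  68.18216599 156.        ]
[538.64366217  63.70988356 156.        ]
[557.03384372  59.22572372 156.        ]
edge rel [0.25708055 0.96638998 0.        ] [ 0.96638998 -0.25708055  0.        ]
```

View pics/w2c.png

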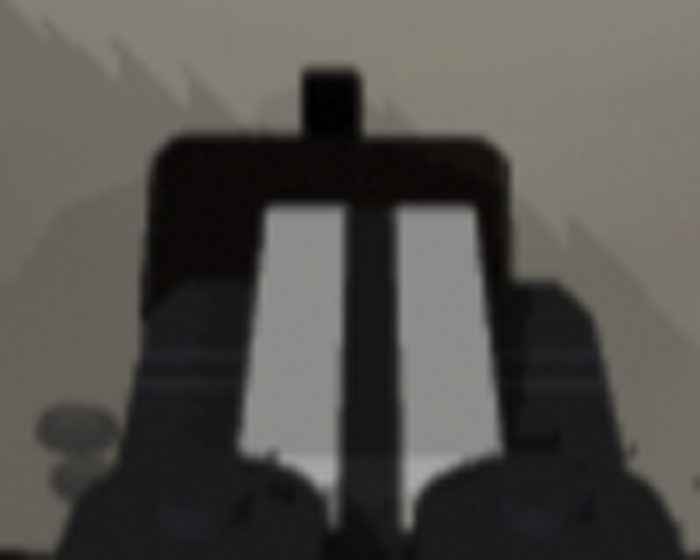

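```bash
python3 -m jog '[[0,0,0,-2,0,0,0],[0,0,0,-2,0,0,0],[0,0.35,1.6,0,0,0,0],[0,0.35,1.6,0,0,0,0],[0,0.35,1.7,0,0,0,0],[0,0,0,0,0,0,0],[0,0,0,-0.5,0,0,0],[0,0,0,-0.5,0,0,0],[0,0,0,-0.5,0,0,0],[0,0,0,-0.5,0,0,0],[0,0,0,-0.5,0,0,0],[0,0,0,0,0,0,0]]'
python3 - <<'E'
from tgt import *
import cv2
s=bot.state();print(edge(s)[0],s["ft_force"])
c=bot.read_camera("top");cv2.imwrite("pics/top3.png",c["image"][:,:,::-1])
b=bot.read_camera("wrist")["image"][:,:,::-1]
o=np.zeros((500,800,3),np.uint8);o[:,:]=0
o[:400,:400]=cv2.resize(c["image"][155:255,205:305,::-1],(400,400),interpolation=2);o[:400,400:]=cv2.resize(b[200:320,220:340],(400,400),interpolation=2)
cv2.imwrite("pics/c3.png",o)
E
```

```text
time_s: 3.85
tool_pos: [535.0, 49.3, 164.2]
tool_rot: [-0.266, 0.715, 0.546, 0.347]
ft_force: [-0.7, -0.8, -0.2]
width: 0.1
gripper_force: 0.0
[534.82624988  48.77025386 150.64955886] [-0.67850465 -0.77598026 -0.23001168]
```

View pics/c3.png

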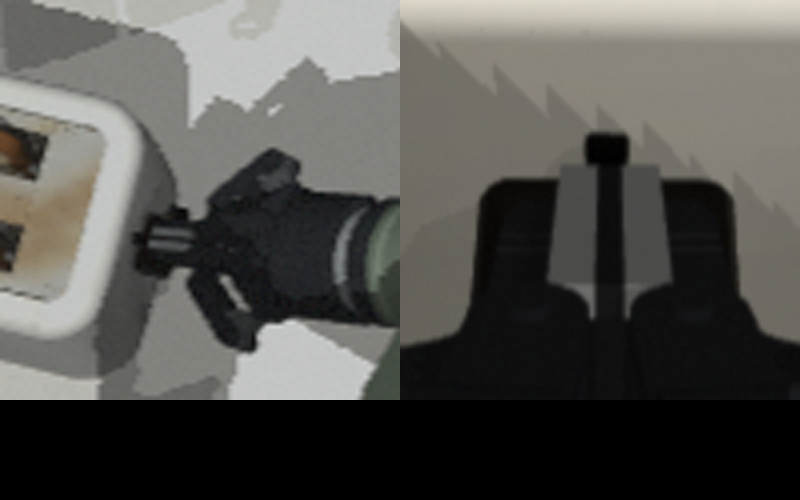

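Fingers are centred over the lever and clear of the bread. Pressing on down.

```bash
python3 -m jog '[[0,0,0,-0.5,0,0,0],[0,0,0,-0.5,0,0,0],[0,0,0,-0.5,0,0,0],[0,0,0,-0.5,0,0,0],[0,0,0,-0.5,0,0,0],[0,0,0,-0.5,0,0,0],[0,0,0,-0.5,0,0,0],[0,0,0,-0.5,0,0,0],[0,0,0,-0.5,0,0,0],[0,0,0,0,0,0,0]]'
python3 - <<'E'
from tgt import *
import cv2
s=bot.state();print(edge(s)[0],s["ft_force"])
b=bot.read_camera("wrist")["image"][:,:,::-1]
cv2.imwrite("pics/w4.png",cv2.resize(b[100:340,140:420],None,fx=2,fy=2))
E
```

```text
time_s: 4.95
tool_pos: [534.8, 49.6, 119.4]
tool_rot: [-0.266, 0.714, 0.547, 0.347]
ft_force: [0.1, 1.2, 0.1]
width: -0.3
gripper_force: 0.0
[534.68031383  49.10492054 105.77293956] [0.08960547 1.17197006 0.11298833]
```

View pics/w4.png

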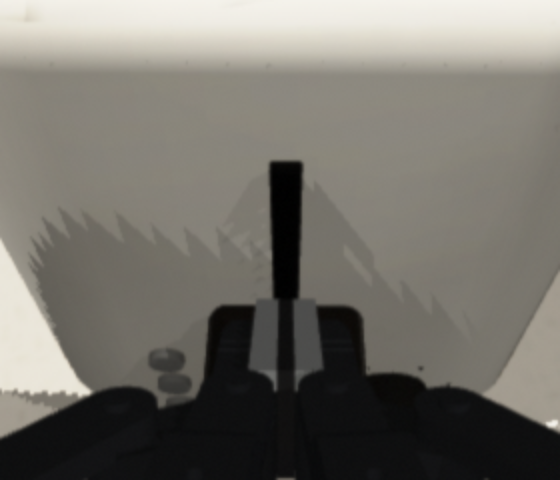

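```bash
python3 -m jog '[[0,0,0,-0.4,0,0,0],[0,0,0,-0.4,0,0,0],[0,0,0,-0.3,0,0,0],[0,0,0,-0.2,0,0,0],[0,0,0,0,0,0,0]]'; python3 -m jog '[[0,0,0,-0.1,0,0,0],[0,0,0,-0.1,0,0,0],[0,0,0,0,0,0,0]]'
```

```text
time_s: 5.5
tool_pos: [535.3, 49.3, 106.9]
tool_rot: [-0.265, 0.714, 0.547, 0.347]
ft_force: [-0.5, -0.0, -0.2]
width: 0.2
gripper_force: 0.0
time_s: 5.8
tool_pos: [535.4, 49.3, 105.2]
tool_rot: [-0.265, 0.714, 0.547, 0.347]
ft_force: [-0.1, 0.5, 0.2]
width: -0.1
gripper_force: 0.0
```

```bash
for i in 1 2 3; do python3 -m jog '[[0,0,0,-0.1,0,0,0],[0,0,0,0,0,0,0]]' | grep -E "pos|ft"; done
```

```text
tool_pos: [535.5, 49.3, 104.2]
ft_force: [0.6, -0.0, -0.0]
tool_pos: [535.5, 49.3, 103.2]
ft_force: [-0.2, 0.3, -0.1]
tool_pos: [535.5, 49.3, 102.3]
ft_force: [-0.5, -0.4, 0.7]
```

```bash
for i in 1 2 3; do python3 -m jog '[[0,0,0,-0.1,0,0,0],[0,0,0,0,0,0,0]]' | grep -E "pos|ft"; done
python3 - <<'E'
from station import bot
import cv2
b=bot.read_camera("wrist")["image"][:,:,::-1]
cv2.imwrite("pics/w5.png",cv2.resize(b[100:340,140:420],None,fx=2,fy=2))
E
```

```text
tool_pos: [535.6, 49.3, 102.1]
ft_force: [-2.5, -1.6, 5.1]
tool_pos: [535.7, 49.3, 102.0]
ft_force: [-4.7, -2.4, 9.2]
tool_pos: [535.7, 49.3, 101.8]
ft_force: [-6.1, -4.4, 14.1]
```

View pics/w5.png

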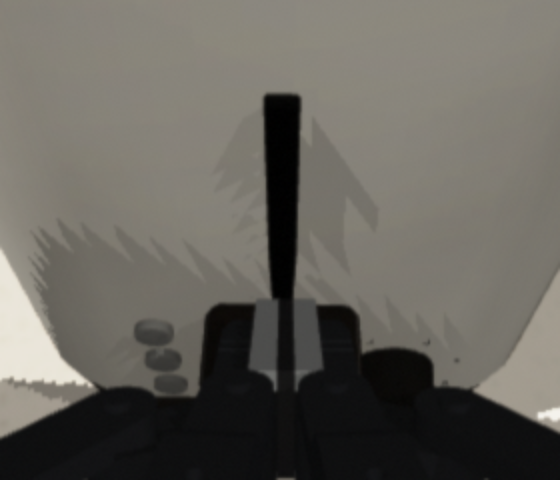

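Force rose to 14 N with no further movement, so the lever is at its stop. Withdrawing straight up, then back from the toaster.

```bash
python3 -m jog '[[0,0,0,0,0,0,0],[0,0,0,0.4,0,0,0],[0,0,0,0.6,0,0,0],[0,-0.3,-1,0.5,0,0,0],[0,-0.5,-2,1,0,0,0],[0,-1,-3,1,0,0,0],[0,-1,-3,2,0,0,0],[0,-1,-3,2,0,0,0],[0,0,0,2,0,0,0],[0,0,0,0,0,0,0],[0,0,0,0,0,0,0]]'
python3 - <<'E'
from station import bot
import cv2,numpy as np
b=bot.read_camera("wrist")["image"][:,:,::-1];t=bot.read_camera("top")["image"][:,:,::-1]
t0=cv2.imread("pics/top.png");sh=cv2.phaseCorrelate(np.float32(cv2.cvtColor(t0[160:215,130:225],6)),np.float32(cv2.cvtColor(t[160:215,130:225].copy(),6)));print(sh)
o=np.hstack([cv2.resize(b,(400,300)),cv2.resize(t,(400,300))]);cv2.imwrite("pics/end.png",o)
E
```

```text
time_s: 8.15
tool_pos: [497.3, -71.1, 194.0]
tool_rot: [-0.265, 0.714, 0.547, 0.347]
ft_force: [0.7, 1.5, 0.5]
width: 0.2
gripper_force: 0.0
((-0.10514239772700762, 0.12791269559285112), 0.8766388242443403)
```

View pics/end.png

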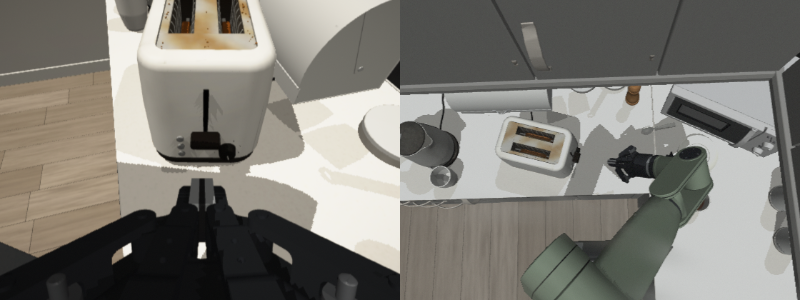

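```bash
python3 -c "
from station import bot
print(bot.finish_job())"
```

```text
the job is handed in; nothing more can be done
None
```

The lever was pressed to its stop (about 14 N) and stayed down, the hand is withdrawn, the toaster shifted less than 1 mm by image comparison, and the job is handed in with no verdict shown; I viewed 13 pictures, over the limit of 10.

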